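# Taper fit check: seat the arbor, then free it with the drift

### The arm

A 6-joint arm with a two-finger parallel gripper is mounted at the origin on the work surface. World frame = base frame: x ahead of the robot, y to its left, z up, the work surface at z = 0. Lengths are in mm, angles in degrees, forces in N, time in s.
With the tool pointing down it reaches from about 325 to 925 mm from the base axis. Payload 3.1 kg.
Tool frame: the origin (TCP) lies at the very end of the fingers, on their centre line; the grasp point (between the pads) lies grasp_offset behind it (grasp_offset is the distance from the TCP to the grasp point, in mm); z points along the fingers, y is the line along which they close (so a half turn about z gives the same grasp; the last joint's range is limited). The gripper opens to 85 mm and grips with 20 to 120 N. Pads are 22 mm wide; open, the fingers measure 114 mm over their backs; the gripper's body (76 mm by 85 mm) begins 54 mm behind the grasp point. The pads swing forward as they close: fully open they stand 13 mm farther back than shut.
Start: joints at [63.587, 12.427, 92.441, -0, 75.132, -6.429], TCP at [213.589, 587.383, 231.3] pointing down, gripper open.
Joint ranges: [-157.48, 157.48], [-44.54, 120.13], [17.64, 146.25], [-64.5, 244.5], [7.68, 150.69], [-147.95, 147.95]. Speed limits (degrees/s): [159.86, 159.86, 180, 180, 180, 180].

### API

Orientations are given as [roll, pitch, yaw] about the fixed x, y, z axes, in that order (R = Rz(yaw) Ry(pitch) Rx(roll)).
In Python, from station import * gives the robot as it stands. Calls block until the motion is done:
- goto(position, orientation): joint-space move of the TCP to a pose.
- move_l(position, attitude=None, speed=150): straight line of the TCP; attitude=None keeps the orientation; speed is the mean speed in mm/s.
- move_j(angles): joint-space move.
- grip(opening, squeeze=None): finger opening in mm; squeeze is the grip in N (None keeps the last); returns when the fingers have stopped.
- wait(seconds).
- solve_ik(position, orientation): joint angles nearest the present ones, or None.
- get_obs(): the state.
- get_image(name): name is "scene" or "top" or "wrist"; returns the picture (480x640x3 uint8, red, green, blue); there is no depth.
- get_calibration(name): a dict with "fx", "fy", "cx", "cy" (pixels), "R" (3x3) and "t" (3): a world point X has camera coordinates R X + t; the wrist camera has in their place "mount" (4x4, takes a point from camera to tool coordinates, whose origin is the TCP and whose axes are the flange's). Camera axes: x right, y down, z forward; pixel columns grow to the right and rows downward; lengths in mm; the calibration is good to about 2 mm. A picture is of the moment at which its call begins: read the wrist's pose just before it. get_calibration takes no time and is no camera call.
A pose or a line that the arm cannot do raises Unreachable and nothing moves.
- sign_off(): hands the job in; it is judged then, once.
Trained networks look in the newest picture that a camera, given by its name, has taken for a name from the list of things; names that differ only in an ending like _2 or _b are one class to them, and where a whole thing is asked for, a point or a joint stands for the part that bears it (a point fixed in the world has none). Each returns a list of dicts, best first, with "score" (0 to 1); they miss things now and then, are a little off and sometimes report something else, mostly with a low value. They report only what shows in the picture. A call takes as long as a camera call. They do not tell look-alikes from the thing itself.
- spot_in(name, camera): "extent" ([centre column, centre row, width, height] in pixels, round what is visible of it).
- regions_of(name, camera): "region" (480x640 bool, what is visible of it) and "extent" ([centre column, centre row, width, height] in pixels, round what is visible of it).
The state is a dict: "t": time; "joint_pos": joint angles; "qvel": joint speeds; "effort": joint torques, N m; "tcp_pos": TCP position; "ee_rot": TCP orientation; "wrist_force": force on the tool from outside, world axes, zero at the start; "moment": the same for the moment, N m; "grip_width": finger opening in mm; "grip_force": force on a finger pad.
Only numpy, scipy, OpenCV 4.12 (cv2) and the standard library are available. Lean on these libraries where they do the work, as an engineer would, in place of code of your own. Each camera call takes 0.05 s, during which the arm holds its last target. There are 200 camera calls.

### The job

Check the taper fit: take the steel arbor from the wooden block and seat it fully home in the sprung master socket, flange flush on the socket, with a twisting push that never bottoms the springs, and let go. Then, without touching the arbor again, slide the steel drift through the socket's cross slot under it, without forcing it, until the arbor is wedged up off its seat onto the full-height part of the drift; leave the drift in the slot with the arbor standing free on it, and leave the other things on the table alone.

Things in the scene. Friction and masses are not known exactly. Their poses are not given: they have to be found in the camera images.
- arbor_head (a point): Centre of the grip head of the bright steel taper-shank arbor, which starts upright in one hole of the wooden block, hanging by its flange. Head: plain block 24 mm (its x) by 36 mm (y) by 30 mm high (z, up the arbor); top 15 mm above this point. Grip it across the 24 mm flats.
- arbor: The arbor (0.45 kg); origin at the centre of its bottom end, 93 mm below arbor_head, same axes. From the bottom: spigot 10 mm across (chamfered end), 20 mm long; smooth taper 24 to 34 mm across, 50 mm long; flange 52 mm across, 8 mm thick, underside 23 mm below arbor_head; head. Round below the head: it may go into the socket at any yaw.
- plug_mid (a point): Middle of a dark round plug gauge (80 mm long, 22 mm round head, 48 mm flange) in the other hole of the wooden block. The block is 80 by 180 mm, its top 78 mm above the table, its holes 90 mm apart. Bystander: leave it.
- socket_mouth (a point): Centre of the top face of the dark steel master socket, 119 mm above the table unloaded. z up, y along the cross slot. Ring 60 mm outside, 36 mm bore with four sprung jaws forming a taper like the arbor's. Home: flange underside on this face, arbor_head 23 mm above this point; let go, it springs back about 0.5 mm and stays.
- stand: Fixed stand under the socket: base plate 100 by 100 by 12 mm, origin at its underside on the socket's axis. How the fit feels: the arbor drops in loosely until its flange is 6 to 11 mm above the face; from there a straight push needs about 30 N or more, but turned back and forth (about 0.5 Nm) it goes home under 10 to 15 N.
- socket (a joint): How far the sprung socket has sunk on the stand, in m: 0 unloaded, 0.010 bottomed. It starts to sink at about 7 N of downward load on the socket and sinks 1 mm per further 2 N, so it bottoms at 27 N.
- socket_slot (a point): Point on the socket's axis on the floor of the cross slot, 81 mm below socket_mouth (38 mm above the table unloaded); moves with the socket. y along the slot, which runs straight through the socket's 60 by 60 mm foot, open at both ends: 15 mm wide, 22 mm high. The spigot comes down into it through a 13 mm hole in its roof; with the arbor home its end is 11 mm above this floor.
- drift_grip (a point): Centre of the black plastic handle block of the drift, a steel wedge key lying on its flat underside on the table. Handle 44 mm long (x), 24 mm wide (y), 34 mm high, underside 17 mm below this point; grip it across the 24 mm. x points along the blade to the tip, z up. Lift it to the slot's height and push it in tip first, from either end.
- drift: The drift (0.25 kg); origin under the handle's centre. Blade 10 mm thick (6 at the tip), polished, underside level with the handle's; 5 mm high at the tip, top rising at slope 0.28 to 20 mm at 54 mm behind the tip, then level to the handle. Wedging takes 10 to 20 N of push. Full height is reached with the handle centre 97 mm or less from the socket's axis; arbor 9 mm above home.
- drift_tip (a point): Underside of the drift's tip, 155 mm from the handle centre along the drift's x and 17 mm below it.
- ballstand_mid (a point): Middle of a reference ball on a small dark stand (52 mm base, 101 mm tall), loose. Bystander: leave it.
- ringgauge_mid (a point): Middle of a loose steel ring gauge (60 mm across, 18 mm high) lying on the table. Bystander: leave it.
Not all that is in view belongs to the job. What is shaped like the drift but orange or yellow is not meant. What is shaped like the arbor but blue is not meant.

How it is judged:
By the outcome, as a careful person would: the job done as asked, in the order asked, and still so for the second after the job is handed in, with the robot touching nothing.
It also fails if it takes over 70 s, if anything falls off the work surface, if the arm or the gripper's body presses on something with over 40 N, if the wrist force passes 120 N, or if a joint passes its speed limit or range.

## Working session

There is one attempt and no reset: what is moved stays moved. The work goes in short steps, each a Python script; the robot and the scene stay as the last script left them, time stands still between calls to the robot, and variables do not carry over. Pictures are saved under pics/ and viewed, at most 10 in all, crops included, and the job is handed in when it is done.

```bash
mkdir -p pics; ls
python3 - <<'E'
from station import *
import cv2,numpy as np
o=get_obs();print(o)
for c in("scene","top"):
    im=get_image(c);cv2.imwrite(f"pics/{c}0.png",im[:,:,::-1]);k=get_calibration(c);print(c,k)
    for n in("arbor","arbor_head","drift","drift_grip","drift_tip","socket","socket_mouth","stand","plug_mid"):
        print(n,[(np.round(d["extent"]).tolist(),round(d["score"],2)) for d in spot_in(n,c)])
print(get_calibration("wrist"))
try: print(grasp_offset)
except Exception as e: print(e)
E
```

```text
pics
{'t': 0.0, 'joint_pos': array([ 6.35866049e+01,  1.24765012e+01,  9.25310794e+01, -1.92528044e-04,
        7.51320581e+01, -6.42893751e+00]), 'qvel': array([-0.03669714,  0.00188198,  0.05067513,  0.02322205, -0.01019884,
        0.00375904]), 'effort': array([-2.31897771e-03, -3.96844983e+01, -3.03850257e+01, -4.17223446e-04,
        9.91050823e-03,  4.93612191e-07]), 'tcp_pos': array([213.21255316, 586.6179971 , 229.94735243]), 'ee_rot': array([-1.79861219e+02, -1.54506437e-02,  1.60015573e+02]), 'wrist_force': array([ 0.01788644,  0.00512094, -0.34461174]), 'moment': array([-0.02780962,  0.00334091,  0.03372722]), 'grip_force': 0.0, 'grip_width': 85.28385049229269}
scene {'fx': 460.538594368224, 'fy': 460.538594368224, 'cx': 323.10372347970247, 'cy': 230.51964800108723, 'R': array([[ 0.15261708,  0.98819009,  0.01372485],
       [ 0.84056377, -0.1224886 , -0.52768276],
       [-0.51976973,  0.09207001, -0.84933064]]), 't': array([ -64.55475863, -382.79528399, 1349.36379719])}
arbor [([477.0, 228.0, 22.0, 24.0], 0.59), ([498.0, 278.0, 26.0, 30.0], 0.58)]
arbor_head [([497.0, 2
[... 1525 characters left out ...]
.0, 33.0], 0.83), ([213.0, 210.0, 24.0, 17.0], 0.63)]
socket_mouth [([314.0, 222.0, 29.0, 33.0], 0.84)]
stand [([214.0, 209.0, 23.0, 18.0], 0.41)]
plug_mid [([215.0, 208.0, 21.0, 22.0], 0.89), ([314.0, 221.0, 28.0, 36.0], 0.71)]
{'fx': 418.4295210142308, 'fy': 418.4295210142308, 'cx': 321.8949840772721, 'cy': 246.44962404220013, 'mount': array([[-1.13125753e-04, -9.53381425e-01, -3.01767866e-01,
         7.75327952e+01],
       [ 9.99999951e-01, -1.96449885e-04,  2.45771442e-04,
         1.19212061e+00],
       [-2.93596190e-04, -3.01767824e-01,  9.53381400e-01,
        -1.42493397e+02],
       [ 0.00000000e+00,  0.00000000e+00,  0.00000000e+00,
         1.00000000e+00]])}
18.700000000000003
```

Run:
```python
import cv2
t=cv2.imread("pics/top0.png");s=cv2.imread("pics/scene0.png")
cv2.imwrite("pics/t1.png",cv2.resize(t[110:390,140:560],None,fx=1.9,fy=1.9,interpolation=2))
cv2.imwrite("pics/s1.png",cv2.resize(s[150:320,90:540],None,fx=1.77,fy=1.77,interpolation=2))
```

```text
(no output)
```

View pics/t1.png

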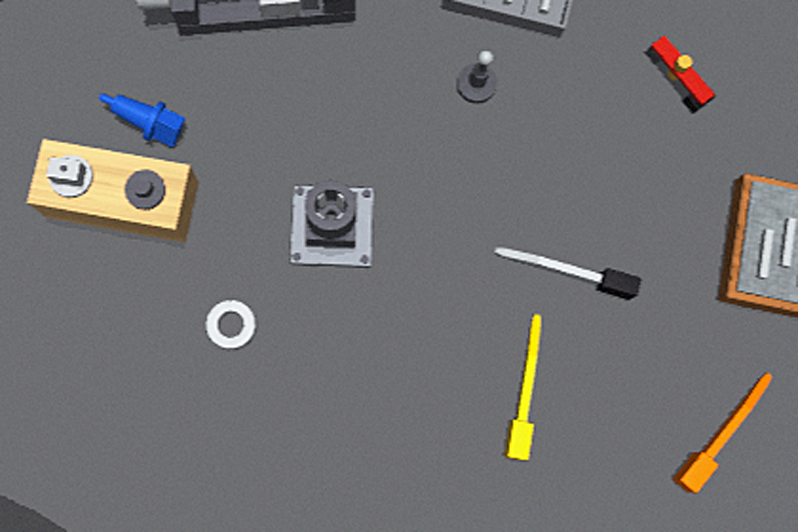

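View pics/s1.png

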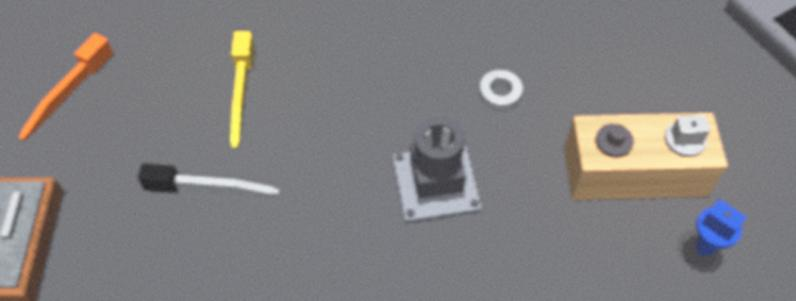

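Top view: arbor at (175,199), plug at (216,208), socket mouth at (314,219), black drift from handle (466,259) to tip (402,242). The yellow and orange drifts and the blue arbor are look-alikes. Next I'll take close looks with the wrist camera.

```bash
cat > h.py <<'E'
from station import *
import numpy as np, cv2
from scipy.spatial.transform import Rotation as Ro
from scipy.optimize import least_squares
def cam(c,o=None):
    k=get_calibration(c)
    if c!="wrist": return k,np.array(k["R"]),np.array(k["t"])
    o=o or get_obs(); T=np.eye(4);T[:3,:3]=Ro.from_euler("xyz",o["ee_rot"],degrees=True).as_matrix();T[:3,3]=o["tcp_pos"]
    M=np.linalg.inv(T@k["mount"]);return k,M[:3,:3],M[:3,3]
def proj(C,X):
    k,R,t=C;p=np.atleast_2d(X)@R.T+t
    return np.c_[k["fx"]*p[:,0]/p[:,2]+k["cx"],k["fy"]*p[:,1]/p[:,2]+k["cy"]]
def ray(C,u,v,z):
    k,R,t=C;d=R.T@[(u-k["cx"])/k["fx"],(v-k["cy"])/k["fy"],1];c=-R.T@t
    return c+d*(z-c[2])/d[2]
def shot(name):
    o=get_obs();im=get_image("wrist");cv2.imwrite(f"pics/{name}.png",im[:,:,::-1]);np.save(f"pics/{name}.npy",np.r_[o["tcp_pos"],o["ee_rot"]]);return im
def camof(name):
    p=np.load(f"pics/{name}.npy");return cam("wrist",dict(tcp_pos=p[:3],ee_rot=p[3:]))
E
python3 - <<'E'
from h import *
C=cam("top");S=cam("scene")
for n,p,z in (("arb",(175,199),116),("plug",(216,208),86),("mouth",(314,219),119),("handle",(466,258),34),("tip",(402,242),5),("ring",(261,281),18),("ball",(396,141),95)):
    X=ray(C,*p,z);print(n,X.round(1),proj(S,X).round())
# stand corners
for p in ((294,208),(337,208),(336,250),(292,249)): print(ray(C,*p,12).round(1))
X=ray(C,314,219,119)
# view socket obliquely: from the -x,-y  and +y
for pos,rpy in (((X[0]-40,X[1]-160,270),None),):
    pass
print(solve_ik([X[0],X[1],300],[180,0,160]))
for tilt,az in ((35,-90),(35,90),(35,180),(35,0)):
    # tool z dir: pointing toward the target from azimuth az
    a=np.radians(az);t=np.radians(tilt);d=np.array([-np.cos(a)*np.sin(t),-np.sin(a)*np.sin(t),-np.cos(t)])
    x=np.array([np.cos(a)*np.cos(t),np.sin(a)*np.cos(t),-np.sin(t)]) # camera side outward
    R=np.c_[x,np.cross(d,x),d];e=Ro.from_matrix(R).as_euler("xyz",degrees=True)
    pos=np.array([X[0],X[1],70])-d*190
    print(tilt,az,pos.round(),e.round(),solve_ik(pos,e))
E
```

```text
arb [545.  318.3 116. ] [[478. 219.]]
plug [537.8 233.   86. ] [[436. 228.]]
mouth [518.5  10.5 119. ] [[336. 225.]]
handle [ 468.5 -342.3   34. ] [[177. 246.]]
tip [ 502.7 -197.7    5. ] [[244. 257.]]
ring [387.8 126.2  18. ] [[371. 198.]]
ball [ 719.2 -164.    95. ] [[263. 331.]]
[567.8  63.4  12. ]
[574.2 -39.   12. ]
[472.4 -42.6  12. ]
[468.3  60.8  12. ]
[ -6.59288095  -3.60537509 102.14145459   0.          81.46392051
 -76.59288095]
35 -90 [518. -98. 226.] [180.  35. -90.] [-34.63772161  11.09131263 100.84989981  28.15901906  89.78905996
 139.74472373]
35 90 [518. 120. 226.] [180.  35.  90.] [ 22.82674294  12.27261517  99.44892427 -32.08192569  84.46530709
  30.65564499]
35 180 [409.  11. 226.] [180.  35. 180.] [ -14.75404275  -44.36628696  142.98094282   11.36352441   47.84750497
 -109.85503066]
35 0 [627.  11. 226.] [180.  35.   0.] [ -4.25314911  36.37030941  66.63096004  -2.62781663 111.90365539
  85.53302781]
```

Run:
```python
from h import *
goto([545,318,280],[180,0,160]);wait(.2);shot("a1")
goto([518,120,226],[180,35,90]);wait(.2);shot("k1")
goto([518,10,300],[180,0,90]);wait(.2);shot("k2")
goto([485,-270,220],[180,0,90]);wait(.2);shot("d1")
print(get_obs()["t"])
a=[cv2.resize(cv2.imread(f"pics/{n}.png"),(400,300),interpolation=cv2.INTER_AREA) for n in("a1","k1","k2","d1")]
cv2.imwrite("pics/m1.png",np.vstack([np.hstack(a[:2]),np.hstack(a[2:])]))
```

```text
6.5917
```

View pics/m1.png

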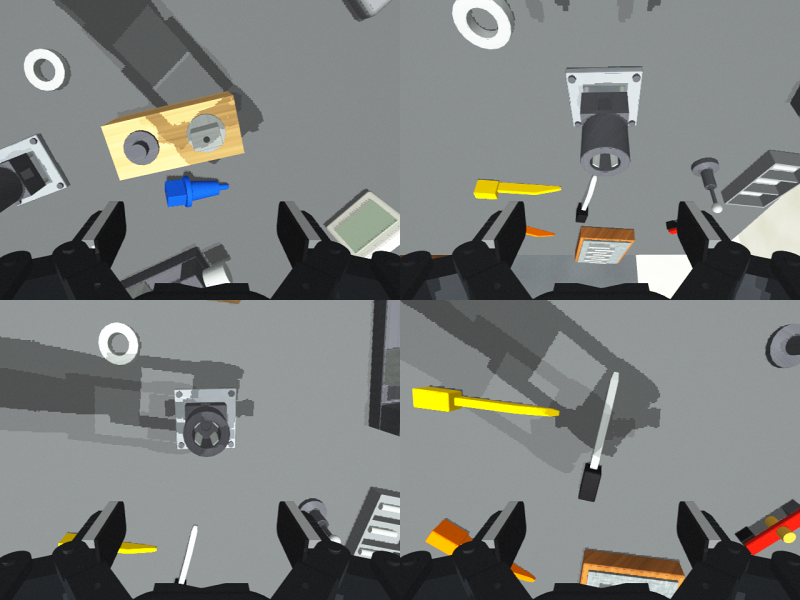

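The montage shows the arbor and plug in the block (a1), the socket from +y (k1) and from above (k2), and the black drift (d1). The fingers don't block any of them. I'll zoom in for the slot direction and the head yaw.

Run:
```python
import cv2,numpy as np
c=lambda n,u,v,w=130,h=98:cv2.resize(cv2.imread(f"pics/{n}.png")[v-h//2:v+h//2,u-w//2:u+w//2],(400,300),interpolation=cv2.INTER_CUBIC)
cv2.imwrite("pics/m2.png",np.vstack([np.hstack([c("a1",330,212,104,78),c("k1",326,185,180,136)]),np.hstack([c("k2",328,190,130,98),c("d1",320,200,300,226)])]))
```

```text
(no output)
```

View pics/m2.png

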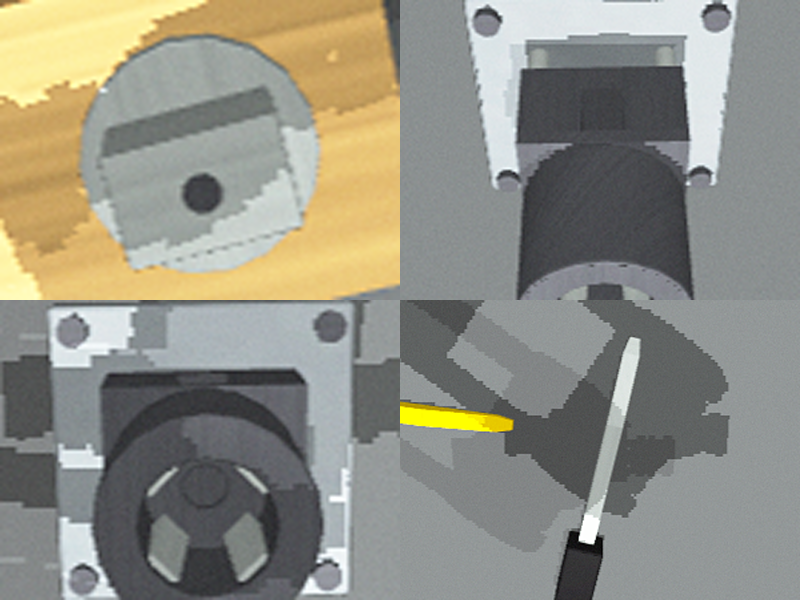

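The dark slot opening shows in the +y face of the foot (k1), so the slot runs along about world y. In a1 the head's top face centre is near pixel (331,222). Now the numbers.

Run:
```python
from h import *
A=camof("a1");o=lambda p:(p[0]/3.846+278,p[1]/3.846+173)
c=[ray(A,*o(p),116) for p in((103,157),(275,110),(303,222),(132,270))]
print("head",np.mean(c,0).round(1),"hole",ray(A,*o((202,193)),116).round(1),[np.linalg.norm(c[i]-c[i-1]).round(1) for i in range(4)])
v=c[1]-c[0]+c[2]-c[3];print("y-axis yaw",np.degrees(np.arctan2(v[1],v[0])))
print("flange",ray(A,*o((201,156)),84).round(1))
# socket circle fits: model projection
K=camof("k2");o=lambda p:(p[0]/3.077+263,(p[1]-300)/3.077+141)
print("bore",ray(K,*o((207,521)),119).round(1), "Lring",ray(K,*o((93,525)),119).round(1),ray(K,*o((322,525)),119).round(1))
b=[ray(K,*o(p),13) for p in((73,331),(331,325),(83,578),(328,574))];print("bolts",np.round(b,1).tolist(),np.mean(b,0).round(1))
f=[ray(K,*o(p),65) for p in((102,388),(308,380))];
L=camof("k1");o1=lambda p:((p[0]-400)/2.222+236,p[1]/2.206+117)
b=[ray(L,*o1(p),14) for p in((487,20),(716,17),(509,180),(700,177))];print("bolts k1",np.round(b,1).tolist(),np.mean(b,0).round(1))
f=[ray(L,*o1(p),z) for p,z in(((518,70),32),((688,68),32),((519,142),70),((689,140),70))];print("foot",np.round(f,1).tolist())
D=camof("d1")
for n in("drift","drift_grip"):
  for r in regions_of(n,"wrist")[:4]:
    print(n,round(r["score"],2),np.round(r["extent"]))
    if n=="drift":
        e=r["extent"]
        if 290<e[0]<360:
            np.save("pics/dm.npy",r["region"]); print(cv2.minAreaRect(np.argwhere(r["region"])[:,::-1].astype(np.float32)))
im=cv2.imread("pics/d1.png");g=im.max(2)
h=(g<45).astype(np.uint8);n,lab,st,ce=cv2.connectedComponentsWithStats(h)
for i in range(1,n):
    if st[i,4]>150:print(st[i],ce[i].round())
cv2.imwrite("pics/d1c.png",cv2.resize(im[110:350,250:390],None,fx=2.5,fy=2.5,interpolation=2))
cv2.imwrite("pics/k2c.png",cv2.resize(cv2.imread("pics/k2.png")[130:260,265:395],None,fx=4.6,fy=4.6,interpolation=2))
a=cv2.imread("pics/d1c.png");b=cv2.imread("pics/k2c.png")[:,:445];cv2.imwrite("pics/m3.png",np.hstack([a[:598],b[:598]]))
```

```text
head [546.  325.6 116. ] hole [546.4 325.2 116. ] [np.float64(23.7), np.float64(34.6), np.float64(23.2), np.float64(35.2)]
y-axis yaw 86.04029285823592
flange [546.6 325.7  84. ]
bore [523.2  16.5 119. ] Lring [494.   15.3 119. ] [552.6  15.6 119. ]
bolts [[481.0, 55.2, 13.0], [564.7, 57.3, 13.0], [482.6, -28.0, 13.0], [566.8, -26.3, 13.0]] [523.8  14.6  13. ]
bolts k1 [[480.8, 56.2, 14.0], [564.3, 57.5, 14.0], [483.0, -27.9, 14.0], [566.3, -26.1, 14.0]] [523.6  15.   14. ]
foot [[492.4, 47.8, 32.0], [553.7, 48.7, 32.0], [494.6, 48.4, 70.0], [551.5, 49.2, 70.0]]
drift 0.96 [137. 161. 233.  49.]
drift 0.86 [315. 219.  63. 206.]
((320.9410095214844, 217.755615234375), (28.557157516479492, 211.06813049316406), 12.994616508483887)
drift 0.62 [128. 402. 173.  97.]
drift_grip 0.75 [139. 162. 232.  48.]
drift_grip 0.58 [316. 218.  60. 206.]
drift_grip 0.56 [129. 400. 175.  96.]
[286 261  36  57 370] [305. 277.]
[    0   322   640   158 39323] [320. 432.]
[536 363  32  28 422] [551. 375.]
```

View pics/m3.png

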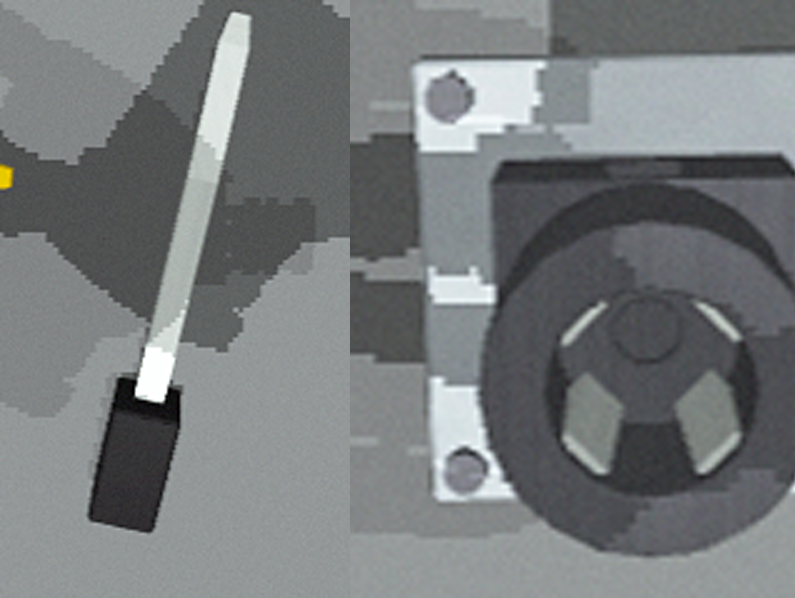

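Run:
```python
from h import *
D=camof("d1");o=lambda p:(p[0]/2.5+250,p[1]/2.5+110)
c=[ray(D,*o(p),34) for p in((112,409),(180,424),(154,532),(89,520))]
m=np.mean(c,0);print("handle",m.round(1),[np.linalg.norm(c[i]-c[i-1]).round(1) for i in range(4)])
t=ray(D,*o((240,15)),4);print("tip",t.round(1),"dist",np.linalg.norm((t-m)[:2]))
print("yaw",np.degrees(np.arctan2(*(t-m)[1::-1])))
b0=ray(D,*o((155,397)),20);b1=ray(D,*o((194,215)),20);print("blade yaw",np.degrees(np.arctan2(*(b1-b0)[1::-1])),b0,b1)
K=camof("k2");q=lambda p:((p[0]-350)/4.6+265,p[1]/4.6+130)
x=[ray(K,*q(p),119) for p in((482,388),(648,222),(648,555))];print(np.round(x,1))
print("spigot hole",ray(K,*q((646,328)),60+0).round(1),ray(K,*q((646,328)),68).round(1))
for yaw in (-4,176,86,-94): print(yaw,solve_ik([546,325.5,100],[180,0,yaw]))
for yaw in (-90,-60,90): print(yaw,solve_ik([523.5,15.2,140],[180,0,yaw]))
```

```text
handle [ 470.5 -341.9   34. ] [np.float64(42.4), np.float64(23.5), np.float64(41.7), np.float64(23.1)]
tip [ 505.8 -192.     4. ] dist 154.02143081386373
yaw 76.72656600682699
blade yaw 78.36110017523154 [ 477.63612729 -319.5683309    20.        ] [ 490.89241631 -255.21058906   20.        ]
[[494.4  15.2 119. ]
 [522.6  43.6 119. ]
 [523.1 -14.8 119. ]]
spigot hole [523.3  13.8  60. ] [523.2  15.4  68. ]
-4 [ 2.44791318e+01  2.14378068e+01  9.61821536e+01 -2.54444375e-14
  6.23800396e+01  1.18479132e+02]
176 [ 24.47913178  21.43780676  96.18215362   0.          62.38003963
 -61.52086822]
86 [ 2.44791318e+01  2.14378068e+01  9.61821536e+01 -2.54444375e-14
  6.23800396e+01  2.84791318e+01]
-94 None
-90 None
-60 [-6.01795119e+00  5.83326528e+00  1.10454794e+02 -2.54444375e-14
  6.37119404e+01  1.43982049e+02]
90 [-6.01795119e+00  5.83326528e+00  1.10454794e+02 -2.54444375e-14
  6.37119404e+01 -6.01795119e+00]
```

```bash
cat >> h.py <<'E'
def st(tag=""):
    o=get_obs();print(tag,"t%.1f"%o["t"],"tcp",o["tcp_pos"].round(1),"rot",o["ee_rot"].round(1),"F",o["wrist_force"].round(1),"M",o["moment"].round(2),"w%.1f g%.0f"%(o["grip_width"],o["grip_force"]));return o
def fine(p,rpy,speed=100,n=2):
    """straight line, then trim the command for arm sag"""
    p=np.array(p,float);c=p.copy();move_l(c,rpy,speed)
    for _ in range(n):
        wait(.15);c=c+p-get_obs()["tcp_pos"];move_l(c,rpy,30)
    wait(.1);return c
E
python3 - <<'E'
from h import *
grip(60)
r=[180,0,86]
goto([546.2,325.5,170],r)
c=fine([546.2,325.5,135],r);st("above")
c=fine([546.2,325.5,89.5],r,80,1);st("down")
grip(10,80);wait(.2);st("grip")
o=get_obs()
fine([546.2,325.5,195],r,80,0);st("lift")
shot("g1")
goto([523.4,15,235],r);wait(.2);st("over");shot("g2")
E
```

```text
above t10.6 tcp [546.2 325.4 134.8] rot [180.  -0.  86.] F [1.  0.7 0.6] M [ 0.   -0.02 -0.06] w60.4 g0
down t11.8 tcp [545.6 325.2  88.8] rot [180.  -0.  86.] F [-0.1  0.4  0.2] M [-0.03 -0.01 -0.01] w60.0 g0
grip t12.4 tcp [546.1 325.3  89.1] rot [179.9  -0.   86. ] F [1.4 0.5 1.8] M [ 0.04 -0.17 -0.  ] w22.8 g80
lift t14.0 tcp [545.7 325.3 194.1] rot [-179.9    0.    86. ] F [-0.3  0.1 -5.2] M [ 0.   -0.04 -0.01] w22.6 g79
over t15.5 tcp [523.5  16.1 234.8] rot [-180.    -0.    86.1] F [ 0.5  0.4 -5.3] M [-0.   -0.02  0.02] w22.4 g79
```

View pics/g2.png

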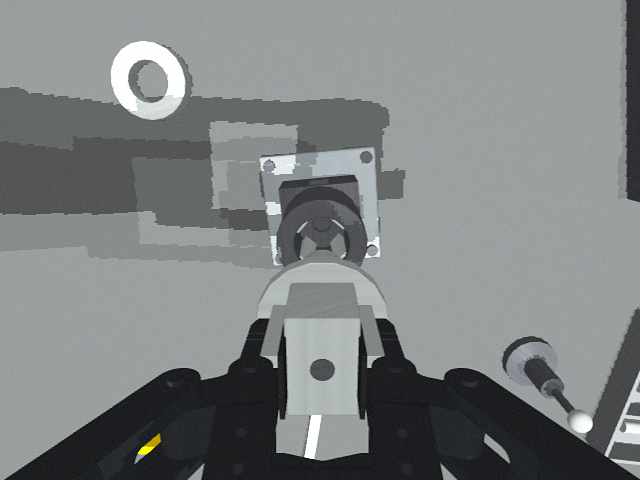

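The arbor is held squarely: head hole at (322,370), socket below at (322,225). I'll check the arbor's offset from the TCP, then lower it with a force guard.

Run:
```python
from h import *
C=camof("g2");p=np.load("pics/g2.npy");h=ray(C,322,370,p[2]+26.9)
off=(h-p[:3])[:2];print("arbor-tcp",off.round(2),"front face mid",)
k=np.array([523.4,15.0]);r=[180,0,86]
off=np.clip(off,-1.5,1.5)
xy=k-off
c=fine([*xy,210],r,100,2);st("pre")
for z in (190,170,158,150,146,143,140):
    c=np.r_[c[:2],c[2]+z-get_obs()["tcp_pos"][2]]
    move_l(c,r,60);wait(.1);o=st(z)
    f=o["wrist_force"]
    if np.hypot(f[0],f[1])>6 or f[2]>0: break
```

```text
arbor-tcp [-0.04  0.41] front face mid
pre t16.8 tcp [523.4  14.6 209.8] rot [-180.    0.   86.] F [-0.7  0.3 -5.2] M [ 0.01 -0.03  0.01] w22.9 g79
190 t17.4 tcp [523.5  14.6 190.1] rot [180.   0.  86.] F [ 0.8 -0.1 -4.9] M [-0.04 -0.02  0.02] w22.6 g79
170 t18.0 tcp [523.6  14.6 170. ] rot [180.   0.  86.] F [ 0.4 -0.2 -5.1] M [-0.    0.04 -0.01] w22.8 g79
158 t18.4 tcp [523.3  14.7 157.8] rot [-180.   -0.   86.] F [ 0.1 -0.8 -4.2] M [-0.01 -0.03  0.02] w22.8 g79
150 t18.8 tcp [523.3  14.7 150. ] rot [-180.   -0.   86.] F [ 0.1  0.4 -4.1] M [-0.02 -0.    0.01] w22.7 g79
146 t19.2 tcp [523.4  14.7 146.1] rot [180.  -0.  86.] F [-0.5  0.8 -5.2] M [ 0.03 -0.04 -0.03] w22.6 g79
143 t19.5 tcp [523.1  14.7 142.8] rot [-180.   -0.   86.] F [-0.4 -0.  -4.6] M [-0.07  0.14  0.02] w23.0 g79
140 t19.9 tcp [523.1  14.4 139.9] rot [-180.    0.   86.] F [-0.9 -2.4 -5.3] M [-0.3   0.13 -0.01] w22.5 g79
```

Run:
```python
from h import *
o=get_obs();z=141.0;s=1;xy=np.array([523.3,14.8])+(np.array([523.4,14.6])-o["tcp_pos"][:2])
t0=o["t"]
for i in range(60):
    s=-s;goto([*xy,z],[180,0,86+14*s])
    o=get_obs();f=o["wrist_force"];load=f[2]+5;sink=max(0,(load-7)/2);gap=o["tcp_pos"][2]+sink-130.1
    print("%.1f"%o["t"],"cmd%.1f"%z,o["tcp_pos"].round(1),f.round(1),"Mz%.2f"%o["moment"][2],"gap%.1f"%gap,"w%.1f"%o["grip_width"])
    if load>19 or o["t"]-t0>14 or (gap<0.4 and load>14): break
    if load<12: z-=0.7 if load<5 else .4
```

```text
20.2 cmd141.0 [523.5  14.4 140.9] [-1.6 -3.2 -6.4] Mz-0.02 gap10.8 w22.3
20.8 cmd140.3 [523.4  14.3 140.4] [-1.2 -4.1 -4.1] Mz-0.02 gap10.3 w22.7
21.3 cmd139.6 [523.4  14.5 139.6] [-2.5 -5.6 -4. ] Mz-0.05 gap9.5 w22.8
21.9 cmd138.9 [523.2  14.2 138.9] [-2.4 -5.  -3.4] Mz-0.04 gap8.8 w22.2
22.4 cmd138.2 [523.4  14.3 138.2] [-2.2 -4.9 -3.8] Mz-0.01 gap8.1 w22.8
22.9 cmd137.5 [523.1  14.2 137.5] [-3.  -6.  -3.6] Mz-0.03 gap7.4 w22.5
23.5 cmd136.8 [523.4  14.1 136.8] [-2.1 -6.4 -4.2] Mz-0.05 gap6.7 w22.6
24.0 cmd136.1 [523.   14.1 136. ] [-2.7 -5.  -3.3] Mz0.07 gap5.9 w22.7
24.6 cmd135.4 [523.4  14.  135.6] [-2.6 -5.8 -2.7] Mz-0.18 gap5.5 w23.0
25.1 cmd134.7 [523.   14.  135.2] [-4.3 -6.  -0.6] Mz0.13 gap5.1 w22.8
25.6 cmd134.0 [523.4  14.1 134.9] [-4.6 -6.4  1. ] Mz-0.04 gap4.8 w22.1
26.2 cmd133.6 [523.1  14.  134.5] [-5.3 -5.4  0.8] Mz0.06 gap4.4 w22.6
26.7 cmd133.2 [523.4  14.1 134.1] [-5.4 -5.8  0.9] Mz-0.08 gap4.0 w22.8
27.3 cmd132.8 [523.2  14.  133.7] [-5.4 -5.7  1.1] Mz0.08 gap3.6 w22.7
27.8 cmd132.4 [523.4  14.2 133.4] [-4.7 -6.6 -0. ] Mz-0.10 gap3.3 w22.7
28.4 cmd131.7 [523.3  14.  132.8] [-5.7 -6.2  1.8] Mz0.02 gap2.7 w22.3
28.9 cmd131.3 [523.4  14.3 132.4] [-4.7 -4.8  0.6] Mz-0.07 gap2.3 w22.6
29.4 cmd130.9 [523.4  14.  132. ] [-4.6 -5.2  1.5] Mz0.06 gap1.9 w22.7
30.0 cmd130.5 [523.3  14.4 131.6] [-6.1 -5.7  1.7] Mz-0.06 gap1.5 w22.5
30.5 cmd130.1 [523.5  14.  131.3] [-5.  -6.6  1.8] Mz0.04 gap1.2 w22.9
31.1 cmd129.7 [523.3  14.5 130.8] [-5.2 -4.7  1.5] Mz-0.06 gap0.7 w22.4
31.6 cmd129.3 [523.6  14.  130.5] [-5.4 -5.8  0.8] Mz0.08 gap0.4 w22.7
32.1 cmd128.9 [523.3  14.6 130.1] [-5.8 -4.6  1.6] Mz-0.05 gap0.0 w22.8
32.7 cmd128.5 [523.6  14.  130. ] [-5.3 -6.4  3.4] Mz0.10 gap0.6 w22.8
33.2 cmd128.1 [523.3  14.6 129.6] [-5.3 -4.8  2.5] Mz-0.08 gap-0.2 w22.6
33.8 cmd127.7 [523.6  14.  129.4] [-5.4 -7.1  3.8] Mz0.04 gap0.2 w22.4
34.3 cmd127.3 [523.3  14.6 129. ] [-5.6 -3.9  5.2] Mz-0.07 gap0.5 w22.7
```

Run:
```python
from h import *
s=1
for z in (126.3,125.3,124.5,124.0):
    s=-s;goto([523.4,14.9,z],[180,0,86+14*s]);o=st(z)
    if o["wrist_force"][2]>12: break
goto([523.4,14.9,128.5],[180,0,86+14*s]);st("relief")
grip(60);o=st("open")
x,y,_=o["tcp_pos"];r=[180,0,86+14*s]
move_l([x,y,200],r,150);move_l([x,y+20,250],r,200);wait(.1);shot("s1");st()
```

```text
126.3 t34.6 tcp [523.4  14.5 128.3] rot [-1.80e+02  1.00e-01  7.21e+01] F [-6.3 -4.9  6.8] M [-0.74  1.26 -0.04] w22.8 g81
125.3 t35.1 tcp [523.7  13.9 127.7] rot [-1.800e+02  1.000e-01  1.001e+02] F [-6.7 -6.5  6.4] M [-1.01  1.22  0.1 ] w23.0 g81
124.5 t35.6 tcp [523.3  14.5 127. ] rot [-1.799e+02  1.000e-01  7.210e+01] F [-8.3 -4.5  7.4] M [-0.77  1.47 -0.01] w22.5 g81
124.0 t36.2 tcp [523.7  13.9 126.8] rot [-1.799e+02  1.000e-01  1.001e+02] F [-7.8 -6.3  9.3] M [-0.98  1.43  0.06] w22.5 g81
relief t36.4 tcp [523.6  14.  130.2] rot [-1.800e+02  1.000e-01  1.001e+02] F [-4.4 -6.   2.8] M [-1.11  1.01 -0.01] w22.4 g83
open t36.9 tcp [523.9  15.3 128.9] rot [179.9  -0.  100. ] F [-0.3  0.3 -0.9] M [ 0.03 -0.01  0.03] w59.9 g0
 t38.1 tcp [522.6  35.  247.6] rot [-179.8   -0.   100. ] F [-0.2  0.3 -0.5] M [ 0.02 -0.    0.02] w59.6 g0
```

Run:
```python
import cv2
cv2.imwrite("pics/s1c.png",cv2.resize(cv2.imread("pics/s1.png")[130:400,180:460],None,fx=2.2,fy=2.2,interpolation=2))
```

```text
(no output)
```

View pics/s1c.png

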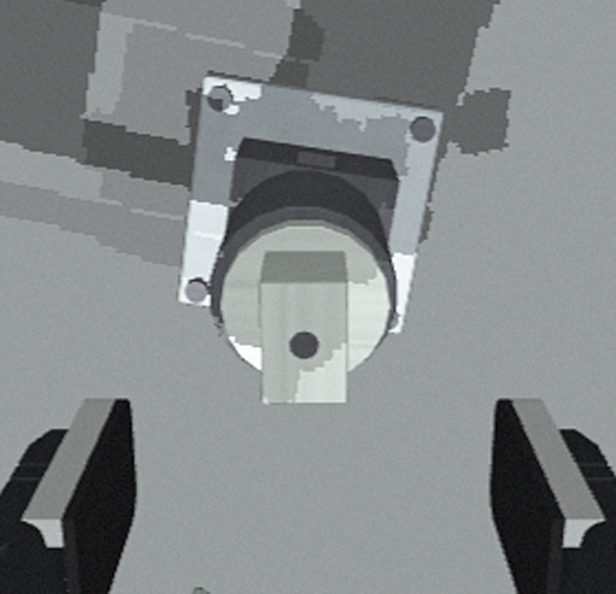

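The arbor is home: under load its TCP height followed the spring rate exactly, and the flange looks flush. Now for the drift.

Run:
```python
from h import *
r=[180,0,77.5];p=[470.5,-341.9]
goto([*p,110],r)
fine([*p,60],r,120,1)
fine([*p,6.5],r,80,1);a=st("at drift")
grip(10,90);wait(.1);g=st("grip")
np.save("pics/zg.npy",g["tcp_pos"][2])
move_l([*p,70],r,100);wait(.15);st("lift")
shot("d2");C=camof("d2");rs=regions_of("drift","wrist");o=get_obs()
for q in rs: print(round(q["score"],2),np.round(q["extent"]))
```

```text
at drift t41.9 tcp [ 469.9 -341.4    5.9] rot [180.    0.   77.5] F [ 0.2 -0.1 -0.4] M [-0.05  0.04  0.05] w60.0 g0
grip t42.5 tcp [ 470.2 -341.6    6. ] rot [180.    0.   77.5] F [-0.2  0.7  1.9] M [-0.01 -0.05 -0.02] w22.3 g89
lift t43.4 tcp [ 469.7 -341.2   68.8] rot [-1.799e+02 -1.000e-01  7.750e+01] F [ 0.5  0.9 -3. ] M [-0.12  0.03  0.04] w22.3 g88
0.92 [ 14. 467.  26.  25.]
0.79 [ 98. 108. 193.  38.]
```

View pics/d2.png

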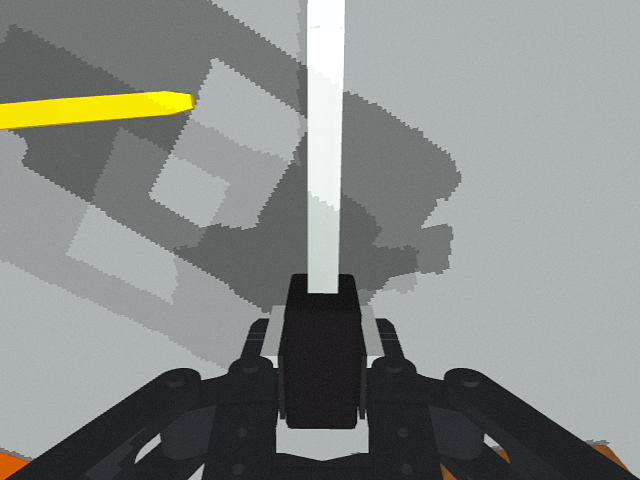

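Held straight: blade edges at columns 307–338 (row 280) and 307–344 (row 30), with the ramp starting at about row 27. I'll work out the held pose from that, line up and go in with a force guard.

Run:
```python
from h import *
C=camof("d2");p=np.load("pics/d2.npy");zg=float(np.load("pics/zg.npy"))
zt=p[2]-zg+20
a=ray(C,322.5,285,zt);b=ray(C,325.7,27,zt);dy=np.degrees(np.arctan2(*(b-a)[1::-1]))
u=np.array([np.cos(np.radians(77.5)),np.sin(np.radians(77.5))]);n=np.array([-u[1],u[0]])
print("blade yaw",dy,"ramp start along",(b-p[:3])[:2]@u,"lateral a,b",(a-p[:3])[:2]@n,(b-p[:3])[:2]@n)
k=np.array([523.5,15.0]);yaw=91.3
d=np.array([np.cos(np.radians(yaw)),np.sin(np.radians(yaw))])
r=[180,0,yaw+77.5-np.clip(dy,76.5,78.5)]
s=k-215*d
goto([*s,zg+50],r)
fine([*s,zg+39.0],r,80,2);st("lined up")
cv2.imwrite("pics/t9.png",get_image("top")[:,:,::-1]);cv2.imwrite("pics/s9.png",get_image("scene")[:,:,::-1])
A=cv2.resize(cv2.imread("pics/t9.png")[185:305,270:430],(400,300),interpolation=2);B=cv2.resize(cv2.imread("pics/s9.png")[180:300,230:390],(400,300),interpolation=2)
cv2.imwrite("pics/m9.png",np.hstack([A,B]))
T=cam("top");print(proj(T,[[*(k-58*d),39+5],[*(k-30*d),39]]).round(1))
shot("d3")
```

```text
blade yaw 76.86163746128257 ramp start along 101.28569746252774 lateral a,b 0.05876568101810717 -0.7992669438029268
lined up t45.4 tcp [ 528.3 -199.9   44.8] rot [-180.    -0.    91.9] F [ 0.8 -0.3 -2.7] M [-0.17 -0.05  0.05] w22.6 g88
[[337.8 225.3]
 [325.7 225.3]]
```

View pics/m9.png

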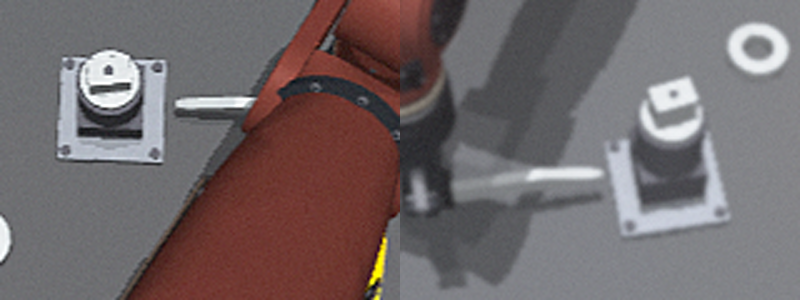

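Run:
```python
from h import *
zg=float(np.load("pics/zg.npy"));k=np.array([523.5,15.0]);yaw=91.3
d=np.array([np.cos(np.radians(yaw)),np.sin(np.radians(yaw))]);n=np.array([-d[1],d[0]])
r=[180,0,91.9]
o=get_obs();c0=np.r_[k-215*d,zg+39.0];lat=0.;dz=zg+39.0-o["tcp_pos"][2]+.0
z=zg+39.0+dz+.6
for s in (195,180,165,152):
    move_l([*(k-s*d+lat*n),z],r,60);o=st(s);f=o["wrist_force"]
    print("   along",round((o["tcp_pos"][:2]-k)@d,1),"lat",round((o["tcp_pos"][:2]-k)@n,2),"Falong %.1f Flat %.1f"%(f[:2]@d,f[:2]@n))
    if abs(f[:2]@d)>8 or abs(f[:2]@n)>8 or abs(f[2]+2.7)>8: break
    lat+=np.clip((f[:2]@n)*.15,-.8,.8)
```

```text
195 t46.0 tcp [ 527.9 -179.4   45.7] rot [-180.    0.   92.] F [-0.1  1.3 -3. ] M [-0.14 -0.02  0.01] w22.7 g88
   along -194.5 lat 0.0 Falong 1.3 Flat 0.1
180 t46.4 tcp [ 527.5 -164.5   45.6] rot [-180.     0.    91.9] F [ 0.4 -0.2 -2.9] M [-0.13 -0.03  0.04] w22.9 g88
   along -179.6 lat 0.11 Falong -0.3 Flat -0.4
165 t46.8 tcp [ 527.2 -149.5   45.6] rot [-180.    0.   92.] F [ 0.2 -0.5 -2.9] M [-0.15 -0.01 -0.03] w22.7 g88
   along -164.5 lat 0.06 Falong -0.5 Flat -0.2
152 t47.2 tcp [ 526.9 -136.5   45.6] rot [-180.    -0.    91.9] F [ 0.5  0.1 -1.8] M [-0.18  0.06  0.02] w22.6 g88
   along -151.5 lat 0.05 Falong 0.1 Flat -0.5
```

Run:
```python
from h import *
zg=float(np.load("pics/zg.npy"));k=np.array([523.5,15.0]);yaw=91.3
d=np.array([np.cos(np.radians(yaw)),np.sin(np.radians(yaw))]);n=np.array([-d[1],d[0]])
r=[180,0,91.9];o=get_obs();z=zg+39.6-(o["tcp_pos"][2]-zg-38.5)+.0;lat=0.
z=zg+38.5+0.6
s=147;t0=o["t"]
while 1:
    move_l([*(k-s*d+lat*n),z],r,30);o=get_obs();f=o["wrist_force"];al=-(o["tcp_pos"][:2]-k)@d
    print("%.1f"%o["t"],"cmd%.0f"%s,"al%.1f"%al,"lat%.2f"%((o["tcp_pos"][:2]-k)@n),"z%.1f"%(o["tcp_pos"][2]-zg),"Fal%.1f Flat%.1f Fz%.1f"%(f[:2]@d,f[:2]@n,f[2]),"w%.1f"%o["grip_width"],o["moment"].round(1))
    if al<92.5 or f[:2]@d<-26 or abs(f[:2]@n)>10 or abs(f[2])>15 or o["t"]-t0>12: break
    lat+=np.clip((f[:2]@n)*.1,-.5,.5)
    z-=np.clip(-(f[2]+2.5)*.12,-.5,.5)
    s-=4
```

```text
47.5 cmd147 al146.8 lat0.10 z39.0 Fal0.1 Flat-0.1 Fz-3.2 w22.5 [-0.1 -0.1  0. ]
47.8 cmd143 al142.8 lat0.06 z39.0 Fal-0.4 Flat-0.3 Fz-2.1 w22.6 [-0.2  0.  -0. ]
48.0 cmd139 al138.8 lat0.02 z39.0 Fal-0.1 Flat-0.2 Fz-2.1 w22.8 [-0.1 -0.  -0. ]
48.3 cmd135 al134.8 lat0.16 z38.8 Fal0.2 Flat-0.9 Fz-4.2 w22.7 [-0.3  0.  -0. ]
48.6 cmd131 al131.6 lat-0.23 z38.9 Fal-3.9 Flat-0.6 Fz-4.5 w22.7 [-1.  -0.1 -0. ]
48.9 cmd127 al128.9 lat-0.61 z39.0 Fal-8.9 Flat1.1 Fz-4.8 w22.9 [-1.4 -0.   0. ]
49.2 cmd123 al125.8 lat-0.93 z39.0 Fal-10.8 Flat0.3 Fz-4.7 w22.6 [-1.8 -0.   0. ]
49.5 cmd119 al121.9 lat-1.21 z38.9 Fal-10.4 Flat0.8 Fz-5.3 w22.4 [-1.7 -0.   0. ]
49.7 cmd115 al117.8 lat-1.31 z38.7 Fal-10.3 Flat-0.1 Fz-4.4 w22.8 [-1.6 -0.2  0. ]
50.0 cmd111 al113.7 lat-1.43 z38.6 Fal-9.7 Flat-0.9 Fz-3.6 w22.5 [-1.5 -0.1 -0. ]
50.3 cmd107 al109.7 lat-1.56 z38.5 Fal-10.4 Flat0.0 Fz-3.7 w22.9 [-1.5 -0.2 -0. ]
50.6 cmd103 al104.8 lat-1.47 z38.3 Fal-6.3 Flat-0.8 Fz-3.9 w22.6 [-1.1 -0.2 -0.1]
50.9 cmd99 al98.4 lat-0.80 z37.8 Fal0.3 Flat-0.5 Fz-0.3 w22.5 [ 0.  -0.1 -0. ]
51.2 cmd95 al94.4 lat-0.62 z37.7 Fal0.7 Flat-0.1 Fz1.1 w22.5 [ 0.  -0.2 -0. ]
51.4 cmd91 al90.5 lat-0.25 z37.8 Fal-0.1 Flat-1.0 Fz0.1 w22.5 [ 0.  -0.  -0.1]
```

Run:
```python
from h import *
grip(50);o=st("open");x,y,z=o["tcp_pos"]
move_l([x,y,130],[180,0,91.9],120);st()
move_l([x,y-110,230],[180,0,91.9],200);wait(.1);shot("e1");cv2.imwrite("pics/s10.png",get_image("scene")[:,:,::-1]);st()
A=cv2.resize(cv2.imread("pics/e1.png"),(400,300),interpolation=3);B=cv2.resize(cv2.imread("pics/s10.png")[160:310,230:430],(400,300),interpolation=2)
cv2.imwrite("pics/m10.png",np.hstack([A,B]))
```

```text
open t51.8 tcp [525.7 -75.9  43.7] rot [-180.    -0.    91.9] F [ 0.1  0.2 -0.4] M [-0.02  0.02 -0.  ] w50.1 g0
 t52.7 tcp [525.  -75.8 129.3] rot [-179.9   -0.    91.9] F [0.4 0.4 0. ] M [ 0.05  0.03 -0.07] w49.9 g0
 t53.8 tcp [ 525.  -184.7  228.6] rot [-1.799e+02 -1.000e-01  9.200e+01] F [ 0.1 -0.5  0.3] M [-0.01 -0.01 -0.  ] w49.9 g0
```

View pics/m10.png

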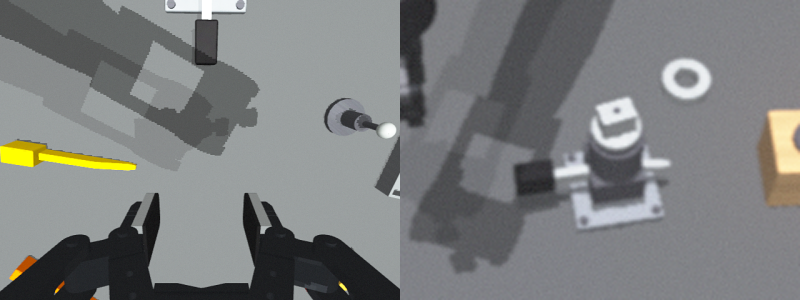

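The drift is through the slot, with its handle at (535,178) and tip at (670,163) in the scene half. The arbor stands raised on it and the gripper is well clear, so I'm handing in.

```bash
python3 -c "
from station import *
print(sign_off())"
```

```text
the job is handed in; nothing more can be done
None
```

The arbor was twisted home in the socket and let go, then wedged up onto the full-height part of the drift, which is left in the slot; the job was handed in at about 54 s, and no verdict came back.

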